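# Reload the inline gas filter cell and hold its bayonet collar home

### The arm

A 6-joint arm with a two-finger parallel gripper is mounted at the origin on the work surface. World frame = base frame: x ahead of the robot, y to its left, z up, the work surface at z = 0. Lengths are in m, angles in rad, forces in N, time in s.
With the tool pointing down it reaches from about 0.275 to 0.875 m from the base axis. Payload 12.5 kg.
Tool frame: the origin (TCP) lies at the very end of the fingers, on their centre line; the grasp point (between the pads) lies 19 mm behind it (r.hold_point_z is the distance from the TCP to the grasp point, in m); z points along the fingers, y is the direction in which the jaws open and shut (so a half turn about z gives the same grasp; the last joint's range is limited). The gripper opens to 85 mm and grips with 20 to 120 N. Pads are 22 mm wide; open, the fingers measure 114 mm over their backs; the gripper's body (76 mm by 85 mm) begins 54 mm behind the grasp point. The pads swing forward as they close: fully open they stand 13 mm farther back than shut.
Start: joints at [1.135, 0.351, 1.652, -0, 1.139, -0.085], TCP at [0.189, 0.517, 0.231] pointing down, gripper open.
Joint ranges: [-2.75, 2.75], [-0.79, 2.1], [0.01, 2.65], [-1.57, 4.71], [0.07, 3.14], [-2.87, 2.87]. Speed limits (rad/s): [2.22, 2.22, 2.79, 3.14, 3.14, 3.14].

### API

Orientations are given as a 3x3 rotation matrix whose columns are the frame's x, y, z axes.
In Python, from plant import r gives the robot as it stands.
- The arm moves only by the tool step_arm, never from a script. Its argument "rows" is a list of rows, each a list of 7 numbers: the closure, from 0 (fully open) to 1 (shut), then the shift along the tool's x, y, z in units of 50 mm (1.0 is 50 mm), then the turn, a rotation vector about the tool's x, y, z in degrees. In form: [[jaw, x, y, z, ax, ay, az], ...]. A call has exactly 10 rows; each row is the pose to reach, as a shift and turn from the pose commanded when the call began, along the tool's axes at that moment; what a row does not reach only later rows make up. A row lasts 1/10 s, in which the tool goes at most 50 mm and 8.59 degrees, less where a joint would pass 70% of its speed; a pose out of reach is approached as far as the arm can. A call with a gripper value outside its range is refused whole. The fingers move at their own pace and stop on an object; "newtons" is the grip in N (left out, the last holds). Time passes only in rows, so rows that repeat a pose let the fingers close, or fill a call up. It gives the time, the measured TCP pose, the force and the opening at its end, in the units of the state.
- r.read_state(): the state, without advancing time (a new reading comes with each control period).
- r.camera(name): name is "scene" or "top"; returns the picture (420x560x3 uint8, red, green, blue); there is no depth.
- r.calibration(name): a dict with "fx", "fy", "cx", "cy" (pixels), "extrinsics" (4x4, takes a point from world to camera coordinates). Camera axes: x right, y down, z forward; pixel columns grow to the right and rows downward; lengths in m; the calibration is good to about 2 mm. A picture is of the moment at which its call begins. calibration takes no time and is no camera call.
- r.job_done(): hands the job in, once; it reports no verdict.
The state is a dict: "t": time; "joint_positions": joint angles; "joint_velocities": joint speeds; "effort": joint torques, N m; "eef_pos": TCP position; "ee_rot": TCP orientation; "contact_force": force on the tool from outside, world axes, zero at the start; "moment": the same for the moment, N m; "gripper_width": finger opening in m.
Only numpy, scipy, OpenCV 4.12 (cv2) and the standard library are available. Lean on these libraries where they do the work, as an engineer would, in place of code of your own. Each camera call takes 0.05 s, during which the arm holds its last target. There are 200 camera calls.

### The job

Reload the gas filter cell on the bench: nest the two loose filter cups into the spring seat of the cell, the wider one first and the narrower one inside it. Then set the knurled collar over the cell, turn it until its hidden keyways drop over the pins, and push it fully home against the spring. Finish while still holding it pushed home with the gripper (do not let go), and do not knock over the two glass vials.

Things in the scene. Friction and masses are not known exactly. Their poses are not given: they have to be found in the camera images.
- cell: Gas filter cell, fixed to the bench: aluminium block 90 x 90 x 18 mm with brass stubs on two sides; in its middle an upright round steel spigot, 40 mm outside diameter, rim 46 mm above the bench, outer edge bevelled (37.6 mm across at the very top). Origin: centre of the underside, on the bench; z up along the spigot.
- pin_level (a point): Point on the spigot's axis at the height of its pins, 30 mm above the bench. Three round pins, 5 mm thick, 120 degrees apart, stick 4.6 mm out of the spigot's side, their tops 32.5 mm above the bench. Their direction differs every time and is not reported (the axes of the cell do not tell it).
- seat_floor (a point): Centre of the inner floor of the seat: a round steel cup on a spring inside the spigot, 28 mm inside diameter, 20 mm deep, floor 24 mm and rim 44 mm above the bench when up. The wider cup stands on this floor.
- seat (a joint): How far the spring seat is pushed down, in m: 0 up, about 0.005 with both cups in it and the collar home (stop at 0.006). The spring needs 5 N to start and 11 N at 0.005, so it lifts the collar off its stop again if nobody pushes.
- middle_cup: The wider loose steel filter cup: open at the top, 25 mm outside diameter (21 mm at the foot, tapering out over 6 mm), 35 mm high, wall 2 mm, floor 3 mm thick, inside diameter 21 mm, 36 to 59 g. Origin: centre of the underside; z up. Stands on the bench at the start.
- small_cup: The narrower loose steel filter cup, same shape: 18 mm outside diameter (14 mm at the foot, tapering out over 6 mm), 45 mm high, wall 2 mm, floor 3 mm thick, 28 to 46 g. Origin: centre of the underside; z up. Stands on the bench at the start.
- collar: Bayonet collar, plain aluminium, closed on top, open below, standing on its skirt on the bench: 65 mm high, 160 to 260 g. Skirt 49 mm deep, about 56 mm outside, bore 43 mm. Set over the spigot, its lower edge first rests on the pins, 32.5 mm above the bench; home is when that edge sits on the block, 18 mm above the bench. Origin: centre of the underside; z up.
- collar_head (a point): Centre of the collar's top face, 65 mm above its underside. The top 16 mm is a solid knurled head, 57 mm diameter: grip there.
- collar_keys (a point): Point on the collar's axis at its lower edge. Three keyways 10 mm wide, 120 degrees apart, run the full depth of the skirt inside; they cannot be seen from outside, nor is their direction marked. A turn of at most 120 degrees, either way, brings them over the pins. Each pin has about 2.5 mm of room to either side.
- vial_a: Amber glass vial with black cap, 24 mm diameter, 55 mm high, standing on the bench. Origin: centre of the underside.
- vial_b: Clear glass vial with black cap, 24 mm diameter, 55 mm high, standing on the bench. Origin: centre of the underside.

How it is judged:
On the way:
1. the wider cup stands in the spring seat and the narrower cup stands in it, with the collar not yet on the cell (horizontal distance between middle_cup and seat_floor below 0.004 m and z of middle_cup in the frame of seat_floor below 0.003 m and horizontal distance between small_cup and middle_cup below 0.004 m and z of small_cup in the frame of middle_cup below 0.006 m and horizontal distance between collar and cell above 0.05 m), for 0.2 s.
At the end, for the whole second after the job is handed in: The gripper holds the collar (over 2 N) fully home: lower edge within 1.7 mm of the block, centred within 3 mm, upright within 0.06 rad, spring seat pressed at least 3 mm, the wider cup standing in the seat and the narrower in it (each centred within 4 mm, down on its floor) (horizontal distance between collar and cell below 0.003 m and z of collar in the frame of cell below 0.0197 m and angle between collar's own z axis and vertical below 0.06 rad and value of joint seat above 0.003 m and horizontal distance between middle_cup and seat_floor below 0.004 m and z of middle_cup in the frame of seat_floor below 0.003 m and horizontal distance between small_cup and middle_cup below 0.004 m and z of small_cup in the frame of middle_cup below 0.006 m and contact force between the fingers and collar above 2 N); the arm keeps its last pose, push and grip.
It fails at once if a glass vial is knocked over (angle between any of vial_a, vial_b's own z axis and vertical above 0.6 rad).
It also fails if it takes over 72 s, if anything falls off the work surface, if the arm or the gripper's body presses on something with over 40 N, if the wrist force passes 120 N, or if a joint passes its speed limit or range.

## Working session

There is one attempt and no reset: what is moved stays moved. The work goes in short steps, Python scripts to look and compute and a tool call to move; the robot and the scene stay as the last step left them, time stands still between calls to the robot, and variables do not carry over. Pictures are saved under pics/ and viewed, about 8 in all and at most 12, crops included, and the job is handed in when it is done.

Besides the shell and the picture viewer there is one more tool, called after "Request:" by a JSON object that holds its "name" and its "arguments", one argument or row to a line. step_arm: Moves the arm, as the interface text tells. Its arguments: {"type":"object","properties":{"rows":{"type":"array"},"newtons":{"type":"number"}},"required":["rows"]}

```bash
ls; mkdir -p pics
python3 - <<'E'
from plant import r
import cv2,numpy as np
for n in("scene","top"):
    im=r.camera(n);cv2.imwrite(f"pics/{n}0.png",im[:,:,::-1])
    c=r.calibration(n);print(n,c["fx"],c["fy"],c["cx"],c["cy"]);print(np.round(c["extrinsics"],4))
s=r.read_state();print(s,r.hold_point_z)
E
```

```text
pics
scene 527.0982592142577 527.0982592142577 287.7092767510041 210.569286992729
[[ 0.369   0.9294 -0.0034 -0.2452]
 [ 0.6567 -0.2633 -0.7067 -0.2788]
 [-0.6577  0.2585 -0.7075  1.5097]
 [ 0.      0.      0.      1.    ]]
top 391.86013137062406 391.86013137062406 284.1437384036811 211.81774367580945
[[ 0.028  -0.9994 -0.022   0.0345]
 [-0.9913 -0.0249 -0.1294  0.5494]
 [ 0.1287  0.0254 -0.9914  0.9049]
 [ 0.      0.      0.      1.    ]]
{'t': 0.1, 'joint_positions': array([ 1.13537713e+00,  3.51149816e-01,  1.65236565e+00, -3.09917731e-05,
        1.13909153e+00, -8.46105286e-02]), 'joint_velocities': array([-8.37636957e-05, -2.08397906e-03, -6.46524116e-04, -6.56158157e-04,
       -2.20410492e-03, -2.19816682e-04]), 'effort': array([ 1.20890577e-04, -5.06819880e+01, -2.91875339e+01, -6.87044644e-05,
        2.64602058e-03,  4.88508886e-05]), 'eef_pos': array([0.18887366, 0.51623499, 0.23082797]), 'ee_rot': array([[-9.39099566e-01,  3.43644939e-01, -4.02315241e-04],
       [ 3.43645169e-01,  9.39099105e-01, -9.31564163e-04],
       [ 5.76865736e-05, -1.01308519e-03, -9.99999485e-01]]), 'contact_force': array([ 0.8678239 , -0.22828464,  0.43620852]), 'moment': array([-0.04415925, -0.07046903,  0.03456605]), 'gripper_width': 0.08545571390659} 0.0187
```

View pics/scene0.png

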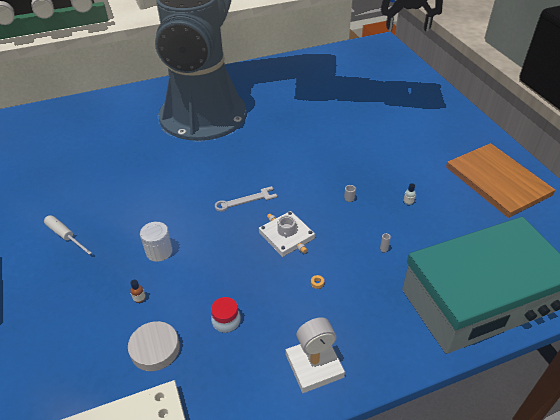

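View pics/top0.png

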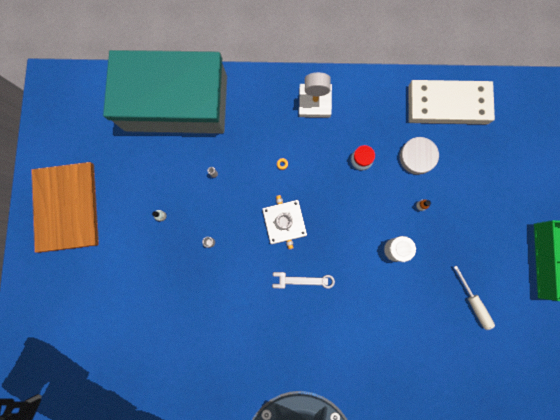

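Scene picture: cell (287,230), wider cup (350,193), narrower cup (385,242), collar (156,241), vials (137,292) and (410,195). Top picture: cell (284,222), wider cup (208,242), narrower (212,172), collar (400,249), vials (158,215) and (424,205). Next, enlarged crops.

```bash
cat > h.py <<'E'
from plant import r
import cv2,numpy as np
def ray(n,u,v,z):
    c=r.calibration(n);E=np.array(c["extrinsics"]);R,t=E[:3,:3],E[:3,3]
    d=R.T@np.array([(u-c["cx"])/c["fx"],(v-c["cy"])/c["fy"],1]);o=-R.T@t
    return o+d*(z-o[2])/d[2]
def proj(n,p):
    c=r.calibration(n);E=np.array(c["extrinsics"]);q=E[:3,:3]@np.array(p)+E[:3,3]
    return np.array([c["fx"]*q[0]/q[2]+c["cx"],c["fy"]*q[1]/q[2]+c["cy"]])
def tile(im,u,v,w,s=260):
    # grid labels: tile spans u-w/2..u+w/2 ; ticks every 5 px, long every 10
    a=cv2.warpAffine(im,np.array([[s/w,0,-(u-w/2)*s/w+ s/w/2],[0,s/w,-(v-w/2)*s/w+s/w/2]]),(s,s),flags=cv2.INTER_CUBIC)
    a=np.ascontiguousarray(a[:,:,::-1])
    for k in range(-100,101):
        for ax,c0 in((0,u),(1,v)):
            x=int(round(c0)); p=(round(c0/5)+k)*5; q=int((p-c0+w/2+.5)*s/w)
            if 0<=q<s:
                L=12 if p%10==0 else 6
                if ax==0: cv2.line(a,(q,0),(q,L),(0,255,255),1)
                else: cv2.line(a,(0,q),(L,q),(0,255,255),1)
                if p%10==0:
                    cv2.putText(a,str(p),(q-10,24) if ax==0 else (14,q+4),0,.35,(0,255,255),1)
    return a
def sheet(name,items,s=260,cols=3):
    T=[tile(im,u,v,w,s) for im,u,v,w in items]
    cv2.imwrite(name,np.vstack([np.hstack(T[i:i+cols]) for i in range(0,len(T),cols)]))
E
python3 - <<'E'
from h import *
t=cv2.imread("pics/top0.png")[:,:,::-1];s=cv2.imread("pics/scene0.png")[:,:,::-1]
sheet("pics/c1.png",[(t,284,222,44),(t,208,242,30),(t,212,172,30),(s,287,230,60),(s,350,193,30),(s,385,242,36)])
sheet("pics/c2.png",[(t,400,249,50),(s,156,241,60)],s=300)
for n,p in (("cell",(284,222,.046)),("mid",(208,241.5,.035)),("small",(212,171.5,.045)),("collar",(400,248,.065)),("va",(425,204,.055)),("vb",(157,214,.055))): print(n,ray("top",*p))
for n,p in (("cell",(287,223,.046)),("mid",(350,187,.035)),("small",(385.5,236,.045)),("collar",(156,229,.065)),("va",(135,283,.055)),("vb",(411,185,.055))): print(n,ray("scene",*p))
E
```

```text
cell [0.52266772 0.04851562 0.046     ]
mid [0.47229307 0.22916716 0.035     ]
small [0.64110932 0.22627192 0.045     ]
collar [ 0.46784507 -0.21861186  0.065     ]
va [ 0.57254326 -0.28045396  0.055     ]
vb [0.53303193 0.34953304 0.055     ]
cell [0.53495936 0.05000489 0.046     ]
mid [0.4718071  0.23371772 0.035     ]
small [0.646578   0.22928373 0.045     ]
collar [ 0.46611397 -0.21696805  0.065     ]
va [ 0.58238656 -0.28337604  0.055     ]
vb [0.53684267 0.35534161 0.055     ]
```

View pics/c1.png

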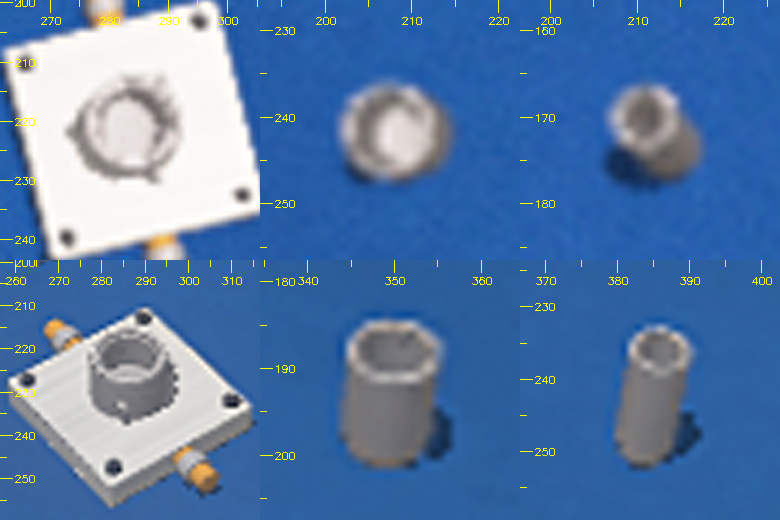

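View pics/c2.png

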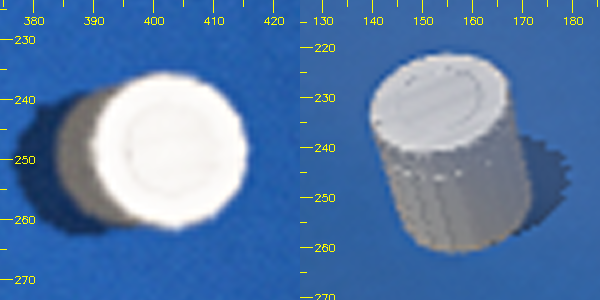

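Crops: rim of the wider cup at top (207.4,241.6) / scene (349.9,188.1); narrower at (211,170.1) / (385.9,235.8); collar head at (402.6,248.7) / (153.2,230.9); the block's four screw holes average (284.0,221.2) / (286.2,229.9). Pins appear at image left, lower right and upper right.

Run:
```python
from h import *
for n,a,b,z in (("cell",(284,221.2),(286.2,229.9),.018),("rim",(283.3,221.3),(287,223.5),.046),("mid",(207.4,241.6),(349.9,188.1),.035),("small",(211,170.1),(385.9,235.8),.045),("collar",(402.6,248.7),(153.2,230.9),.065)):
    print(n,ray("top",*a,z).round(4),ray("scene",*b,z).round(4))
```

```text
cell [0.5275 0.0493 0.018 ] [0.529  0.0503 0.018 ]
rim [0.5243 0.0502 0.046 ] [0.5363 0.0495 0.046 ]
mid [0.472  0.2306 0.035 ] [0.4751 0.2318 0.035 ]
small [0.6445 0.2289 0.045 ] [0.6464 0.2303 0.045 ]
collar [ 0.4664 -0.2245  0.065 ] [ 0.4693 -0.2235  0.065 ]
```

Request:
{"name": "step_arm", "arguments": {
  "rows": [
    [0.3,-2,-1,0.3,0,0,-8],
    [0.3,-3,-1.5,0.6,0,0,-16],
    [0.3,-4,-2,1,0,0,-20],
    [0.3,-5,-2.5,1.5,0,0,-20],
    [0.3,-6,-3,2,0,0,-20],
    [0.3,-7.3,-3.4,2.6,0,0,-20],
    [0.3,-7.3,-3.4,2.6,0,0,-20],
    [0.3,-7.3,-3.4,2.6,0,0,-20],
    [0.3,-7.3,-3.4,2.6,0,0,-20],
    [0.3,-7.3,-3.4,2.6,0,0,-20]
  ]
}}

```text
t: 1.1
eef_pos: [0.4746, 0.2289, 0.0995]
ee_rot: [[-1.0, 0.005, -0.002], [0.005, 1.0, -0.001], [0.002, -0.001, -1.0]]
contact_force: [-0.5, 0.7, 0.2]
gripper_width: 0.0594
```

Request:
{"name": "step_arm", "arguments": {
  "rows": [
    [0.3,0.02,0.04,0.5,0,0,0],
    [0.3,0.02,0.04,1,0,0,0],
    [0.3,0.02,0.04,1.4,0,0,0],
    [0.3,0.02,0.04,1.57,0,0,0],
    [0.3,0.02,0.04,1.57,0,0,0],
    [1,0.02,0.04,1.57,0,0,0],
    [1,0.02,0.04,1.57,0,0,0],
    [1,0.02,0.04,1.57,0,0,0],
    [1,0.02,0.04,1.57,0,0,0],
    [1,0.02,0.04,1.57,0,0,0]
  ],
  "newtons": 30
}}

```text
t: 2.1
eef_pos: [0.473, 0.2336, 0.0237]
ee_rot: [[-1.0, 0.002, 0.002], [0.002, 1.0, 0.001], [-0.002, 0.001, -1.0]]
contact_force: [0.1, 0.1, 6.7]
gripper_width: 0.0228
```

Run:
```python
from h import *
t=r.camera("top");s=r.camera("scene")
for i in range(3):
    a=r.read_state();print(a["t"],a["eef_pos"].round(4),a["contact_force"].round(2),a["moment"].round(2),a["gripper_width"]); r.camera("top")
p=proj("top",(.4735,.231,.03));q=proj("scene",(.4735,.231,.03))
sheet("pics/g1.png",[(t,*p.round(),60),(s,*q.round(),60)],s=390,cols=2)
```

```text
2.2 [0.473  0.2336 0.0237] [-1.45 -0.66  7.07] [-0.14  0.05 -0.05] 0.022831888693316673
2.25 [0.4729 0.2336 0.0237] [-0.67 -0.51  7.29] [-0.15  0.11  0.06] 0.022528945562008545
2.3 [0.473  0.2336 0.0237] [-0.37  0.34  7.38] [-0.14  0.16 -0.06] 0.02278981221141855
```

View pics/g1.png

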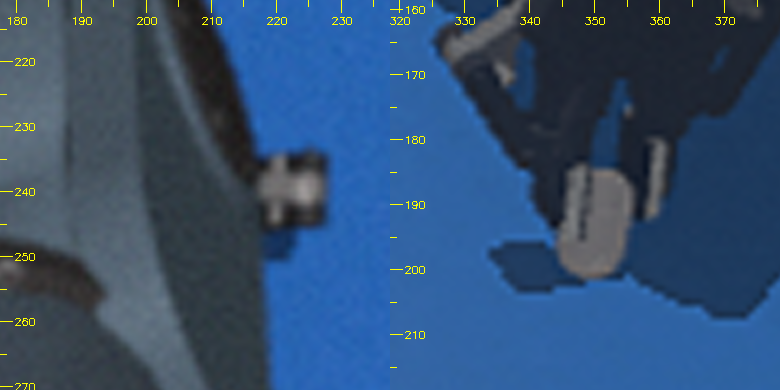

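The cup sits between the pads, at its old place in the scene picture (350,192). I lift it and carry it above the cell.

Request:
{"name": "step_arm", "arguments": {
  "rows": [
    [1,0,0,-0.4,0,0,0],
    [1,0,0,-0.9,0,0,0],
    [1,0,0,-1.4,0,0,0],
    [1,-0.3,-0.9,-1.4,0,0,0],
    [1,-0.6,-1.8,-1.4,0,0,0],
    [1,-0.9,-2.7,-1.4,0,0,0],
    [1,-1.09,-3.4,-1.4,0,0,0],
    [1,-1.09,-3.67,-1.4,0,0,0],
    [1,-1.09,-3.67,-1.4,0,0,0],
    [1,-1.09,-3.67,-1.4,0,0,0]
  ]
}}

```text
t: 3.35
eef_pos: [0.5262, 0.0505, 0.0928]
ee_rot: [[-1.0, 0.002, -0.0], [0.002, 1.0, 0.0], [0.0, 0.0, -1.0]]
contact_force: [0.4, -0.0, -0.6]
gripper_width: 0.0225
```

Run:
```python
from h import *
t=r.camera("top");s=r.camera("scene")
a=r.read_state();print(a["t"],a["eef_pos"].round(4),a["contact_force"].round(2),a["moment"].round(2),a["gripper_width"],a["joint_positions"].round(2))
p=proj("top",(.528,.05,.07));q=proj("scene",(.528,.05,.06))
sheet("pics/g2.png",[(t,*p.round(),60),(s,*q.round(),60)],s=390,cols=2)
```

```text
3.45 [0.5262 0.0511 0.0928] [ 0.82 -0.39 -0.62] [0.02 0.01 0.02] 0.023025044233387033 [ 0.01  0.5   1.82  0.    0.82 -1.56]
```

View pics/g2.png

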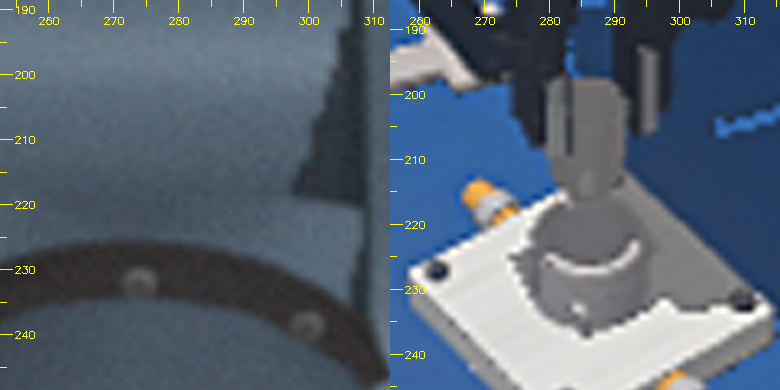

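```bash
cat >> h.py <<'E'
def ell(n,x,y,z,R):
    a=np.linspace(0,2*np.pi,200);P=np.array([proj(n,(x+R*np.cos(k),y+R*np.sin(k),z)) for k in a])
    return np.r_[P.min(0),P.max(0)].round(1)
E
python3 - <<'E'
from h import *
print("foot umin vmin umax vmax",ell("scene",.5275,.0505,.069,.0105))
print("body",ell("scene",.5275,.0505,.075,.0125),"top",ell("scene",.5275,.0505,.104,.0125))
print("rim",ell("scene",.528,.05,.046,.0188),"spig",ell("scene",.528,.05,.044,.02),"spig bottom",ell("scene",.528,.05,.018,.02))
c=r.camera  # holes
for sx in(-1,1):
  pass
E
```

```text
foot umin vmin umax vmax [281.  209.7 290.8 216.7]
body [280.  207.1 291.7 215.4] top [279.8 197.3 291.8 205.6]
rim [277.1 214.7 294.5 227.2] spig [276.6 214.9 295.  228.2] spig bottom [276.8 223.1 295.  236.4]
```

Predicted and seen outlines agree (cup u 280–292, foot at v≈216; spigot u 277.7–295.4): the cup hangs within ~1 mm of the axis. Lowering.

Request:
{"name": "step_arm", "arguments": {
  "rows": [
    [1,-0.02,0,0.25,0,0,0],
    [1,-0.02,0,0.4,0,0,0],
    [1,-0.02,0,0.48,0,0,0],
    [1,-0.02,0,0.56,0,0,0],
    [1,-0.02,0,0.64,0,0,0],
    [1,-0.02,0,0.72,0,0,0],
    [1,-0.02,0,0.8,0,0,0],
    [1,-0.02,0,0.87,0,0,0],
    [1,-0.02,0,0.87,0,0,0],
    [1,-0.02,0,0.87,0,0,0]
  ]
}}

```text
t: 4.45
eef_pos: [0.5275, 0.0498, 0.0493]
ee_rot: [[-1.0, 0.002, -0.0], [0.002, 1.0, 0.0], [0.0, 0.0, -1.0]]
contact_force: [0.3, -0.1, -0.1]
gripper_width: 0.0228
```

Request:
{"name": "step_arm", "arguments": {
  "rows": [
    [0.5,0,0,0,0,0,0],
    [0.5,0,0,0,0,0,0],
    [0.5,0,0,0,0,0,0],
    [0.4,0,0,-0.5,0,0,0],
    [0.4,0,0,-1.2,0,0,0],
    [0.4,-0.6,0.9,-1.2,0,0,0],
    [0.4,-1.2,1.8,-1.2,0,0,0],
    [0.4,-1.8,2.7,-1.2,0,0,0],
    [0.4,-2.36,3.58,-1.2,0,0,0],
    [0.4,-2.36,3.58,-1.2,0,0,0]
  ]
}}

```text
t: 5.45
eef_pos: [0.6472, 0.2325, 0.1092]
ee_rot: [[-1.0, -0.001, 0.002], [-0.001, 1.0, 0.001], [-0.002, 0.001, -1.0]]
contact_force: [-1.4, -0.4, -0.0]
gripper_width: 0.0512
```

Run:
```python
from h import *
t=r.camera("top");s=r.camera("scene")
a=r.read_state();print(a["t"],a["eef_pos"].round(4),a["contact_force"].round(2),a["gripper_width"])
sheet("pics/g3.png",[(t,284,222,44),(s,287,225,60),(s,385,232,60)],s=260)
print(ell("scene",.528,.051,.059,.0125),ell("top",.528,.051,.059,.0125))
```

```text
5.55 [0.6462 0.2305 0.1088] [ 0.02 -0.48 -0.62] 0.05122204248039925
[280.4 212.4 292.  220.7] [277.5 213.8 288.2 224.5]
```

View pics/g3.png

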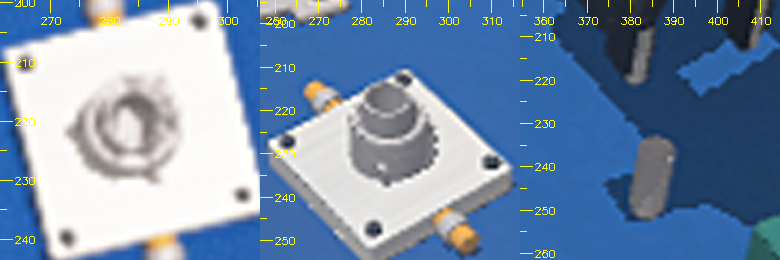

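The wider cup stands upright in the seat (rim u 280–292, v 213–221; predicted 280–292, 212–221). The narrower cup still stands at (385,242). Descending on it.

Request:
{"name": "step_arm", "arguments": {
  "rows": [
    [0.4,0.01,-0.02,0.5,0,0,0],
    [0.4,0.01,-0.02,1,0,0,0],
    [0.4,0.01,-0.02,1.4,0,0,0],
    [0.4,0.01,-0.02,1.56,0,0,0],
    [0.4,0.01,-0.02,1.56,0,0,0],
    [1,0.01,-0.02,1.56,0,0,0],
    [1,0.01,-0.02,1.56,0,0,0],
    [1,0.01,-0.02,1.56,0,0,0],
    [1,0.01,-0.02,1.56,0,0,0],
    [1,0.01,-0.02,1.56,0,0,0]
  ]
}}

```text
t: 6.55
eef_pos: [0.6461, 0.2279, 0.0325]
ee_rot: [[-1.0, 0.002, 0.002], [0.002, 1.0, 0.001], [-0.002, 0.001, -1.0]]
contact_force: [-0.5, 0.7, 7.5]
gripper_width: 0.0162
```

Request:
{"name": "step_arm", "arguments": {
  "rows": [
    [1,0,0,-0.5,0,0,0],
    [1,0,0,-1,0,0,0],
    [1,0,0,-1.5,0,0,0],
    [1,0.5,-0.8,-1.5,0,0,0],
    [1,1,-1.6,-1.5,0,0,0],
    [1,1.5,-2.4,-1.5,0,0,0],
    [1,2,-3.2,-1.5,0,0,0],
    [1,2.35,-3.55,-1.5,0,0,0],
    [1,2.35,-3.55,-1.5,0,0,0],
    [1,2.35,-3.55,-1.5,0,0,0]
  ]
}}

```text
t: 7.55
eef_pos: [0.5279, 0.0503, 0.1067]
ee_rot: [[-1.0, 0.003, 0.001], [0.003, 1.0, 0.0], [-0.001, 0.0, -1.0]]
contact_force: [0.6, 1.6, 0.2]
gripper_width: 0.0164
```

Run:
```python
from h import *
s=r.camera("scene")
a=r.read_state();print(a["t"],a["eef_pos"].round(4),a["contact_force"].round(2),a["gripper_width"])
sheet("pics/g4.png",[(s,287,213,50)],s=500,cols=1)
z=a["eef_pos"][2]-.0325
for x,y in((.528,.0505),):
  print("foot",ell("scene",x,y,z,.007),"body",ell("scene",x,y,z+.006,.009),"top",ell("scene",x,y,z+.045,.009))
print("midrim",ell("scene",.528,.051,.059,.0125))
```

```text
7.6 [0.5282 0.0507 0.1067] [ 0.41 -0.46 -0.38] 0.016172684387590803
foot [282.7 209.3 289.2 214. ] body [281.7 206.7 290.2 212.6] top [281.5 193.3 290.2 199.3]
midrim [280.4 212.4 292.  220.7]
```

View pics/g4.png

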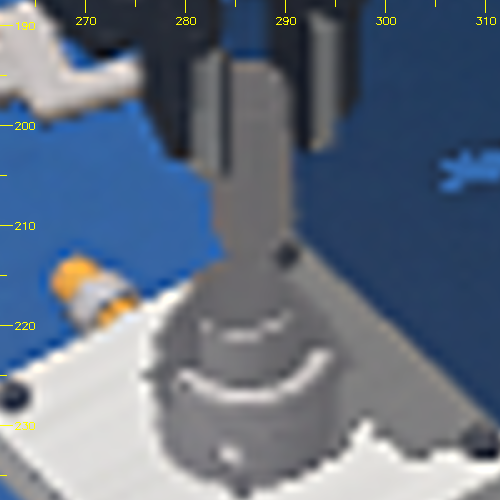

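The narrower cup hangs over the wider one: body u 282.8–291, wider cup's rim u ≈281.5–291.5; within ~1 mm. Lowering.

Request:
{"name": "step_arm", "arguments": {
  "rows": [
    [1,0,-0.01,0.2,0,0,0],
    [1,0,-0.01,0.3,0,0,0],
    [1,0,-0.01,0.4,0,0,0],
    [1,0,-0.01,0.5,0,0,0],
    [1,0,-0.01,0.6,0,0,0],
    [1,0,-0.01,0.7,0,0,0],
    [1,0,-0.01,0.8,0,0,0],
    [1,0,-0.01,0.9,0,0,0],
    [1,0,-0.01,0.9,0,0,0],
    [1,0,-0.01,0.9,0,0,0]
  ]
}}

```text
t: 8.6
eef_pos: [0.5274, 0.0498, 0.0612]
ee_rot: [[-1.0, 0.002, -0.0], [0.002, 1.0, 0.0], [0.0, 0.0, -1.0]]
contact_force: [0.2, 0.2, -0.4]
gripper_width: 0.0163
```

Request:
{"name": "step_arm", "arguments": {
  "rows": [
    [0.6,0,0,0,0,0,0],
    [0.6,0,0,0,0,0,0],
    [0.5,0,0,0,0,0,0],
    [0.5,0,0,-0.6,0,0,0],
    [0.3,0,0,-1.4,0,0,0],
    [0,0.3,-1,-1.4,0,0,0],
    [0,0.6,-2,-1.4,0,0,0],
    [0,0.9,-3,-1.4,0,0,0],
    [0,1.1,-4,-1.4,0,0,0],
    [0,1.19,-5,-1.4,0,0,0]
  ]
}}

```text
t: 9.6
eef_pos: [0.4673, -0.1941, 0.1316]
ee_rot: [[-1.0, 0.002, 0.0], [0.002, 1.0, 0.0], [-0.0, 0.0, -1.0]]
contact_force: [1.6, 0.7, -0.3]
gripper_width: 0.0853
```

Run:
```python
from h import *
t=r.camera("top");s=r.camera("scene");r.camera("top")
a=r.read_state();print(a["t"],a["eef_pos"].round(4),a["contact_force"].round(2),a["gripper_width"],a["joint_positions"].round(2))
sheet("pics/g5.png",[(t,284,220,44),(s,287,220,50),(s,156,235,90)],s=260)
print(ell("scene",.528,.051,.072,.009),ell("top",.528,.051,.072,.009),ell("scene",.528,.051,.059,.0125))
```

```text
9.75 [ 0.4679 -0.1948  0.1314] [0.76 0.55 0.55] 0.0853629131353313 [-0.49  0.41  1.85 -0.    0.88 -2.05]
[282.  209.3 290.4 215.3] [278.8 214.6 286.6 222.4] [280.4 212.4 292.  220.7]
```

View pics/g5.png

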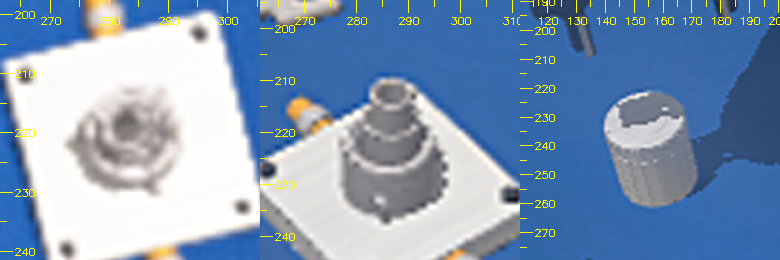

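Both cups are nested (narrow rim u 283–291, v 209.5–215.5 as predicted). Now the collar.

Request:
{"name": "step_arm", "arguments": {
  "rows": [
    [0,0,-0.58,0,0,0,0],
    [0,0,-0.58,0.5,0,0,0],
    [0,0,-0.58,1,0,0,0],
    [0,0,-0.58,1.4,0,0,0],
    [0,0,-0.58,1.7,0,0,0],
    [0,0,-0.58,1.95,0,0,0],
    [0,0,-0.58,1.95,0,0,0],
    [1,0,-0.58,1.95,0,0,0],
    [1,0,-0.58,1.95,0,0,0],
    [1,0,-0.58,1.95,0,0,0]
  ],
  "newtons": 80
}}

```text
t: 10.75
eef_pos: [0.469, -0.2217, 0.0352]
ee_rot: [[-1.0, 0.002, 0.002], [0.002, 1.0, -0.001], [-0.002, -0.001, -1.0]]
contact_force: [-1.8, 2.1, 9.3]
gripper_width: 0.0546
```

Request:
{"name": "step_arm", "arguments": {
  "rows": [
    [1,0,0,0,0,0,0],
    [1,0,0,0,0,0,0],
    [1,0,0,0,0,0,0],
    [1,0,0,0,0,0,0],
    [1,0,0,0,0,0,0],
    [1,0,0,0,0,0,0],
    [1,0,0,0,0,0,0],
    [1,0,0,0,0,0,0],
    [1,0,0,0,0,0,0],
    [1,0,0,0,0,0,0]
  ]
}}

```text
t: 11.75
eef_pos: [0.469, -0.2217, 0.0352]
ee_rot: [[-1.0, 0.002, 0.002], [0.002, 1.0, -0.001], [-0.002, -0.001, -1.0]]
contact_force: [-2.1, 1.6, 9.3]
gripper_width: 0.055
```

Request:
{"name": "step_arm", "arguments": {
  "rows": [
    [1,0,0,-0.5,0,0,0],
    [1,0,0,-1,0,0,0],
    [1,0,0,-1.5,0,0,0],
    [1,0,0,-2,0,0,0],
    [1,-0.3,1,-2,0,0,0],
    [1,-0.5,1.9,-2,0,0,0],
    [1,-0.7,2.8,-2,0,0,0],
    [1,-0.9,3.7,-2,0,0,0],
    [1,-1.1,4.6,-2,0,0,0],
    [1,-1.2,5.45,-2,0,0,0]
  ]
}}

```text
t: 12.75
eef_pos: [0.5293, 0.0531, 0.1345]
ee_rot: [[-1.0, 0.002, 0.001], [0.002, 1.0, 0.0], [-0.001, 0.0, -1.0]]
contact_force: [0.5, -0.2, -1.0]
gripper_width: 0.0547
```

Run:
```python
from h import *
for i in range(3): r.camera("top")
s=r.camera("scene")
a=r.read_state();print(a["t"],a["eef_pos"].round(4),a["contact_force"].round(2),a["moment"].round(2),a["gripper_width"],a["joint_positions"].round(2))
sheet("pics/g6.png",[(s,287,205,80)],s=560,cols=1)
x,y,z=a["eef_pos"];z-=.0352;x-=.001
print("bottom",ell("scene",x,y,z,.028),"headlow",ell("scene",x,y,z+.049,.0285))
print("spig bottom",ell("scene",.528,.051,.018,.02),"sp top",ell("scene",.528,.051,.044,.02))
```

```text
12.95 [0.5287 0.0517 0.1341] [ 0.84 -0.31 -1.81] [-0.02 -0.04 -0.03] 0.05504145908633822 [ 0.01  0.44  1.79 -0.    0.91 -1.56]
bottom [273.  193.9 299.7 212.5] headlow [272.2 176.5 300.3 195.4]
spig bottom [277.2 223.  295.4 236.2] sp top [277.  214.8 295.5 228.1]
```

View pics/g6.png

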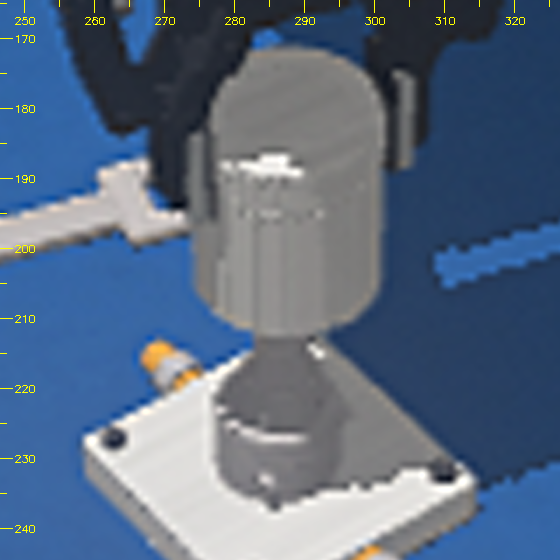

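Collar hangs upright over the spigot: skirt u 274.3–300.7, spigot u 277–295.3, so about 1–2 mm too far in +y; I correct and lower.

Request:
{"name": "step_arm", "arguments": {
  "rows": [
    [1,0,-0.03,0.3,0,0,0],
    [1,0,-0.03,0.6,0,0,0],
    [1,0,-0.03,0.9,0,0,0],
    [1,0,-0.03,1,0,0,0],
    [1,0,-0.03,1.04,0,0,0],
    [1,0,-0.03,1.08,0,0,0],
    [1,0,-0.03,1.12,0,0,0],
    [1,0,-0.03,1.16,0,0,0],
    [1,0,-0.03,1.2,0,0,0],
    [1,0,-0.03,1.2,0,0,0]
  ]
}}

```text
t: 13.95
eef_pos: [0.5287, 0.0495, 0.0736]
ee_rot: [[-1.0, 0.002, -0.0], [0.002, 1.0, 0.0], [0.0, 0.0, -1.0]]
contact_force: [-0.2, -0.2, -1.0]
gripper_width: 0.0553
```

Request:
{"name": "step_arm", "arguments": {
  "rows": [
    [1,0,0,0.04,0,0,0],
    [1,0,0,0.08,0,0,0],
    [1,0,0,0.12,0,0,0],
    [1,0,0,0.14,0,0,0],
    [1,0,0,0.16,0,0,0],
    [1,0,0,0.16,0,0,0],
    [1,0,0,0.16,0,0,0],
    [1,0,0,0.16,0,0,0],
    [1,0,0,0.16,0,0,0],
    [1,0,0,0.16,0,0,0]
  ]
}}

```text
t: 14.95
eef_pos: [0.5294, 0.0495, 0.0672]
ee_rot: [[-1.0, 0.002, 0.002], [0.002, 1.0, -0.0], [-0.002, -0.0, -1.0]]
contact_force: [-3.8, 0.7, 16.9]
gripper_width: 0.0547
```

Request:
{"name": "step_arm", "arguments": {
  "rows": [
    [1,0,0,0,0,0,2],
    [1,0,0,0,0,0,4],
    [1,0,0,0,0,0,6],
    [1,0,0,0,0,0,8],
    [1,0,0,0,0,0,10],
    [1,0,0,0,0,0,12],
    [1,0,0,0,0,0,14],
    [1,0,0,0,0,0,16],
    [1,0,0,0,0,0,18],
    [1,0,0,0,0,0,20]
  ]
}}

```text
t: 15.95
eef_pos: [0.5302, 0.049, 0.0673]
ee_rot: [[-0.939, 0.344, 0.003], [0.344, 0.939, -0.001], [-0.004, 0.0, -1.0]]
contact_force: [-0.7, -4.5, 13.1]
gripper_width: 0.0548
```

Request:
{"name": "step_arm", "arguments": {
  "rows": [
    [1,0,0,0,0,0,2],
    [1,0,0,0,0,0,4],
    [1,0,0,0,0,0,6],
    [1,0,0,0,0,0,8],
    [1,0,0,0,0,0,10],
    [1,0,0,0,0,0,12],
    [1,0,0,0,0,0,14],
    [1,0,0,0,0,0,16],
    [1,0,0,0,0,0,18],
    [1,0,0,0,0,0,20]
  ]
}}

```text
t: 16.95
eef_pos: [0.5291, 0.0492, 0.0658]
ee_rot: [[-0.764, 0.645, 0.001], [0.645, 0.764, -0.001], [-0.001, -0.0, -1.0]]
contact_force: [1.6, -2.4, -1.3]
gripper_width: 0.0547
```

It dropped in (z 67.3 → 65.8 mm, push force gone). Pushing down.

Request:
{"name": "step_arm", "arguments": {
  "rows": [
    [1,0,0,0.03,0,0,0],
    [1,0,0,0.06,0,0,0],
    [1,0,0,0.09,0,0,0],
    [1,0,0,0.12,0,0,0],
    [1,0,0,0.15,0,0,0],
    [1,0,0,0.18,0,0,0],
    [1,0,0,0.21,0,0,0],
    [1,0,0,0.21,0,0,0],
    [1,0,0,0.21,0,0,0],
    [1,0,0,0.21,0,0,0]
  ],
  "newtons": 110
}}

```text
t: 17.95
eef_pos: [0.529, 0.0493, 0.0556]
ee_rot: [[-0.765, 0.644, 0.0], [0.644, 0.765, -0.0], [-0.0, -0.0, -1.0]]
contact_force: [-2.1, -5.8, 5.5]
gripper_width: 0.0545
```

Request:
{"name": "step_arm", "arguments": {
  "rows": [
    [1,0,0,0.02,0,0,0],
    [1,0,0,0.04,0,0,0],
    [1,0,0,0.06,0,0,0],
    [1,0,0,0.08,0,0,0],
    [1,0,0,0.1,0,0,0],
    [1,0,0,0.12,0,0,0],
    [1,0,0,0.14,0,0,0],
    [1,0,0,0.14,0,0,0],
    [1,0,0,0.14,0,0,0],
    [1,0,0,0.14,0,0,0]
  ]
}}

```text
t: 18.95
eef_pos: [0.5296, 0.049, 0.0532]
ee_rot: [[-0.765, 0.644, 0.002], [0.644, 0.765, -0.001], [-0.002, 0.0, -1.0]]
contact_force: [-24.9, -9.2, 71.0]
gripper_width: 0.0544
```

Run:
```python
from h import *
for i in range(2): s=r.camera("scene")
a=r.read_state();print(a["t"],a["eef_pos"].round(4),a["contact_force"].round(2),a["moment"].round(2),a["gripper_width"])
sheet("pics/g7.png",[(s,287,215,70)],s=560,cols=1)
for z in(.018,.0195,.022):print(z,"bottom",ell("scene",.528,.051,z,.028),"headlow",ell("scene",.528,.051,z+.065,.0285))
```

```text
19.05 [0.5296 0.049  0.0532] [-24.46  -8.22  71.92] [-2.03  4.54 -0.03] 0.05468773148499169
0.018 bottom [273.6 220.4 299.  239. ] headlow [272.7 199.3 299.6 218.3]
0.0195 bottom [273.6 219.9 299.  238.5] headlow [272.7 198.8 299.6 217.8]
0.022 bottom [273.6 219.1 299.  237.7] headlow [272.7 198.  299.6 216.9]
```

View pics/g7.png

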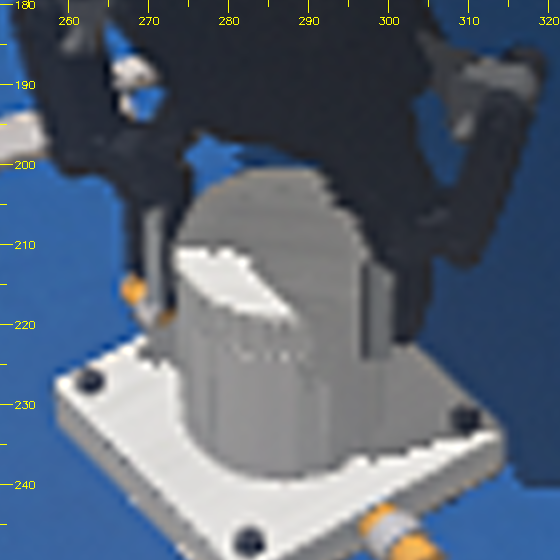

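Collar is home: its lower edge is at v≈239.3 (239.0 predicted on the block), and resistance is hard (72 N). I ease the push to a moderate level.

Request:
{"name": "step_arm", "arguments": {
  "rows": [
    [1,0,0,-0.01,0,0,0],
    [1,0,0,-0.02,0,0,0],
    [1,0,0,-0.03,0,0,0],
    [1,0,0,-0.03,0,0,0],
    [1,0,0,-0.03,0,0,0],
    [1,0,0,-0.03,0,0,0],
    [1,0,0,-0.03,0,0,0],
    [1,0,0,-0.03,0,0,0],
    [1,0,0,-0.03,0,0,0],
    [1,0,0,-0.03,0,0,0]
  ]
}}

```text
t: 20.05
eef_pos: [0.5296, 0.049, 0.0533]
ee_rot: [[-0.765, 0.644, 0.002], [0.644, 0.765, -0.001], [-0.002, 0.0, -1.0]]
contact_force: [-16.2, -8.1, 50.6]
gripper_width: 0.0539
```

```bash
python3 -c "
from plant import r
a=r.read_state();print(a['t'],a['eef_pos'].round(4),a['contact_force'].round(1));print(r.job_done())"
```

```text
20.05 [0.5296 0.049  0.0533] [-16.2  -8.1  50.6]
the job is handed in; nothing more can be done
None
```

I nested the wider cup in the spring seat and the narrower cup inside it, and the pictures showed both standing where predicted. I then set the collar over the spigot and turned it about 40° until it dropped over the pins. I pushed it home and handed the job in at 20 s, still gripping it at 110 N.

- **Collar height:** the last picture put the collar's lower edge at row 239.3, against 239.0 predicted for resting on the block. The tool height put that edge at about 18.5 mm above the bench, against 18 mm for home.
- **Push:** I eased it from 72 N to 51 N, and the tool rose only 0.1 mm. That means the collar is against the block, not just held by the spring.
- **Not fully clean:** a sideways force of about 18 N remained at the end. Before the collar went on, the camera and the tool position disagreed by 1–2 mm in y. That is inside the 3 mm centring limit.
- **Not checked:** I did not measure the seat travel directly, and no move came close to the vials, so I did not look at them again at the end.

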